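# Take the coffee canister down over the rack's rail and brush it out

## Robot

A 6-joint arm with a two-finger parallel gripper is mounted at the origin on the work surface. World frame = base frame: x ahead of the robot, y to its left, z up, the work surface at z = 0. Lengths are in mm, angles in degrees, forces in N, time in s.
With the tool pointing down it reaches from about 300 to 850 mm from the base axis. Payload 4.2 kg.
Tool frame: the origin (TCP) lies midway between the tips of the shut fingers; the grasp point (between the pads) lies 19 mm behind it (env.hold_point_z is the z of the grasp point in the tool frame, in mm); z points along the fingers, y is the direction in which the jaws open and shut (so a half turn about z gives the same grasp; the last joint's range is limited). The gripper opens to 91 mm and grips with 3 to 60 N. Pads are 32 mm wide; open, the fingers measure 118 mm over their backs; the gripper's body (76 mm by 178 mm) begins 60 mm behind the grasp point.
Start: joints at [-66.406, 18.312, 89.639, -0, 72.044, -1.146], TCP at [240.646, -522.238, 213.976] pointing down, gripper open.
Joint ranges: [-177.97, 177.97], [-48.28, 115.42], [12.27, 149.76], [-77.06, 257.06], [2.81, 150.46], [-146.56, 146.56]. Speed limits (degrees/s): [147.25, 147.25, 180, 180, 180, 180].

## Interface

Orientations are given as [roll, pitch, yaw] about the fixed x, y, z axes, in that order (R = Rz(yaw) Ry(pitch) Rx(roll)).
In Python, from workcell import env, grab_frame, camera_params, spotter gives the robot as it stands. The module is installed in compiled form; this text tells all that it offers.
- The arm moves only by the shell command python3 -m jog 'ROWS' [FORCE]. ROWS is text: rows parted by semicolons, each of 7 numbers parted by spaces: the turn, a rotation vector about the world's x, y, z in units of 5 degrees (1.0 is 5 degrees), then the shift along the world's x, y, z in units of 25 mm (1.0 is 25 mm), then the opening, from 0 (shut) to 1 (fully open). A call has 1 to 5 rows; each row is the pose to reach, as a shift and turn from the pose commanded when the call began; what a row does not reach only later rows make up. A row lasts 1/8 s, in which the tool goes at most 62.5 mm and 10.7 degrees, less where a joint would pass 70% of its speed; a pose out of reach is approached as far as the arm can. A call with a gripper value outside its range is refused whole. The fingers move at their own pace and stop on an object; FORCE is the grip in N (left out, the last holds). Time passes only in rows, so rows that repeat a pose let the fingers close. It gives the time, the measured TCP pose, the force and the opening at its end, in the units of the state.
- env.state(): the state, without advancing time (a new reading comes with each control period).
- grab_frame(name): name is "side" or "top" or "wrist"; returns the picture (384x512x3 uint8, red, green, blue); there is no depth.
- camera_params(name): a dict with "K" (3x3 intrinsics, pixels), "rvec" (rotation vector, rad) and "tvec" (3), from world to camera coordinates, as OpenCV has them. Camera axes: x right, y down, z forward; pixel columns grow to the right and rows downward; lengths in mm; the calibration is good to about 2 mm. A picture is of the moment at which its call begins: read the wrist's pose just before it. camera_params takes no time and is no camera call; for the wrist camera it gives the pose at the moment of the call.
- env.job_done(): hands the job in, once; it reports no verdict.
Trained networks look in the newest picture that a camera, given by its name, has taken for a name from the list of things; names that differ only in an ending like _2 or _b are one class to them, and where a whole thing is asked for, a point or a joint stands for the part that bears it (a point fixed in the world has none). Each returns a list of dicts, best first, with "conf" (0 to 1); they miss things now and then, are a little off and sometimes report something else, mostly with a low value. They report only what shows in the picture. A call takes as long as a camera call. They do not tell look-alikes from the thing itself.
- spotter.look_for(query, camera): "box" ([left, top, width, height] in pixels, round what is visible of it).
- spotter.trace(query, camera): "region" (384x512 bool, what is visible of it) and "box" ([left, top, width, height] in pixels, round what is visible of it).
The state is a dict: "time_s": time; "qpos": joint angles; "qvel": joint speeds; "effort": joint torques, N m; "ee_pos": TCP position; "ee_rot": TCP orientation; "force": force on the tool from outside, world axes, zero at the start; "torque": the same for the moment, N m; "gripper_width": finger opening in mm.
Only numpy, scipy, OpenCV 4.12 (cv2) and the standard library are available. Lean on these libraries where they do the work, as an engineer would, in place of code of your own. Each camera call takes 0.05 s, during which the arm holds its last target. There are 200 camera calls.

## Task

At the lab's coffee corner, take the empty, open blue canister off the desk rack: lift it clear over the front rail without dragging it against the rail, and stand it upright wholly on the round cork mat. Then brush it out with the long brush, twice all the way down to the bottom and each time up again until about half the bristles are out of the mouth, and stand the brush back in its white stand. Leave the canister standing on the mat, and do not knock or shift the jar, the tin, the mug or the flask.

Things in the scene. Friction and masses are not known exactly. Their poses are not given: they have to be found in the camera images.
- rack: desk-top rack of grey slotted steel, fixed to the desk, 460 mm wide along its y, 330 mm tall. Origin on the desk, under the middle of the row of three places; x points into the rack (away from the robot), z up. Two posts at x +90 to +120 mm, y +-215 mm. Canister, jar and tin stand in a row on its lower deck at about x 0, y -120, 0 and +120 mm, in any order, each within about 10 mm
- deck_mid (a point): middle of the row of three places, on the top of the rack's lower deck, 70 mm over the desk. The deck runs from 65 mm in front of this point to 120 mm behind it; flat packs up to 30 mm high lie on it from 55 mm behind
- board_edge (a point): middle of the lower front edge of the rack's upper board: straight above the middle of the row, underside 295 mm over the desk, 12 mm thick, 120 mm deep, with packs up to 45 mm high on it from 27 mm behind its edge. It covers the back half of the row, so a hand has to come in slanting, from the robot's side
- rail_mid (a point): middle of the top edge of the rack's front retaining rail: a fixed round steel bar 8 mm thick along the rack's y at the rack's x -58 mm, 444 mm long, its top at 108 mm over the desk, that is 38 mm above the deck
- canister_center (a point): centre (half-way up) of the open blue canister: round, outside diameter 60 mm, 120 mm tall, wall 3.5 mm, no lid, about 0.2 kg; its z points up to the open mouth
- canister_floor (a point): centre of the canister's inner floor, 5 mm above its underside, 115 mm below its rim; inside diameter 53 mm
- mat_top (a point): centre of the top of the round cork mat, diameter 150 mm, 5 mm thick, fixed to the desk
- brush_grip (a point): middle of the round wooden handle (diameter 24 mm, 60 mm long) of the long brush, which stands tip down and handle up in its stand on its flat tip. Brush 200 mm long, about 70 g; up from the tip: 80 mm of bristles (stiff core 26 mm in diameter, soft tufts to 43 mm that give way), 60 mm of steel stem 8 mm thick, then the handle. z points from tip to handle
- brush_tip (a point): bristle end of the brush, 170 mm below brush_grip along the brush's axis
- stand_floor (a point): centre of the inner floor of the brush's stand, 6 mm over the desk: a white cup fixed to the desk, 70 mm tall, outside diameter 72 mm at the foot, 66 mm at the rim, inside diameter 59 mm
- jar_center (a point): centre of the white jar with black cap on the rack's deck, diameter 66 mm, 100 mm tall, loose; to be left alone
- tin_center (a point): point 50 mm above the underside of the green tin with brass-coloured lid on the rack's deck, diameter 64 mm, 100 mm tall, loose; to be left alone
- mug: white mug on the desk, either between mat and stand or left of the rack, rim diameter 78 mm, 90 mm tall, origin at the centre of its underside, handle to its +y; loose, to be left alone
- flask: steel vacuum flask with black cap standing on the desk at the other of those two places, diameter 70 mm, 190 mm tall, origin at the centre of its underside; loose, to be left alone
Mind the look-alikes: they are no part of the job. Of the things that look like the part that bears mat_top, the larger one is meant.

How it is judged:
By the outcome, as a careful person would: the job done as asked, in the order asked, and still so for the second after the job is handed in, with the robot touching nothing.
It also fails if it takes over 72 s, if anything falls off the work surface, if the arm or the gripper's body presses on something with over 40 N, if the wrist force passes 120 N, or if a joint passes its speed limit or range.

## Working session

There is one attempt and no reset: what is moved stays moved. The work goes in short steps, Python scripts to look and compute and a shell command to move; the robot and the scene stay as the last step left them, time stands still between calls to the robot, and variables do not carry over. Pictures are saved under pics/ and viewed, about 8 in all and at most 12, crops included, and the job is handed in when it is done.

```bash
ls; mkdir -p pics; cat > h.py <<'E'
import numpy as np, cv2
from workcell import env, grab_frame, camera_params, spotter
def P(c):
    p=camera_params(c); R=cv2.Rodrigues(np.array(p["rvec"],float))[0]
    return np.array(p["K"],float),R,np.array(p["tvec"],float).reshape(3)
def proj(c,X):
    K,R,t=P(c); x=K@(R@np.array(X,float)+t); return x[:2]/x[2]
def ray(c,uv):
    K,R,t=P(c); return -R.T@t, R.T@np.linalg.inv(K)@np.array([uv[0],uv[1],1.])
def onz(c,uv,z):
    o,d=ray(c,uv); return o+d*(z-o[2])/d[2]
def tri(c1,u1,c2,u2):
    o1,d1=ray(c1,u1);o2,d2=ray(c2,u2);d1/=np.linalg.norm(d1);d2/=np.linalg.norm(d2)
    s=np.linalg.lstsq(np.c_[d1,-d2],o2-o1,rcond=None)[0]
    a=o1+d1*s[0];b=o2+d2*s[1];return (a+b)/2,np.linalg.norm(a-b)
def save(im,n): cv2.imwrite("pics/"+n+".png",im[:,:,::-1])
E
python3 - <<'E'
from h import *
np.set_printoptions(precision=1,suppress=True)
ims={c:grab_frame(c) for c in("side","top")}
save(ims["side"],"side0");save(ims["top"],"top0")
for c in("side","top"):
    print(c,"cam pos",ray(c,(256,192))[0])
    for q in["canister_center","mat_top","brush_grip","stand_floor","jar_center","tin_center","mug","flask","rack"]:
        print(q,[(round(d["conf"],2),np.round(d["box"]).tolist()) for d in spotter.look_for(q,c)[:3]])
print(env.state()["time_s"],env.hold_point_z)
E
```

```text
pics
side cam pos [-140.6  695.1  761.2]
canister_center [(0.56, [211.0, 169.0, 23.0, 44.0]), (0.45, [162.0, 93.0, 150.0, 156.0]), (0.2, [331.0, 194.0, 20.0, 23.0])]
mat_top [(0.63, [205.0, 275.0, 58.0, 45.0]), (0.59, [264.0, 258.0, 33.0, 31.0]), (0.55, [332.0, 156.0, 19.0, 41.0])]
brush_grip [(0.82, [336.0, 161.0, 11.0, 38.0]), (0.67, [131.0, 233.0, 38.0, 73.0])]
stand_floor [(0.58, [329.0, 193.0, 21.0, 24.0])]
jar_center [(0.79, [272.0, 154.0, 18.0, 34.0]), (0.69, [207.0, 274.0, 55.0, 49.0])]
tin_center [(0.67, [241.0, 164.0, 24.0, 36.0])]
mug [(0.78, [290.0, 208.0, 34.0, 40.0])]
flask [(0.58, [129.0, 233.0, 40.0, 69.0])]
rack [(0.73, [165.0, 93.0, 150.0, 155.0])]
top cam pos [ 299.    80.7 1193.6]
canister_center [(0.95, [236.0, 137.0, 24.0, 31.0]), (0.33, [354.0, 219.0, 30.0, 21.0])]
mat_top [(0.85, [166.0, 220.0, 48.0, 44.0]), (0.71, [225.0, 234.0, 32.0, 33.0]), (0.68, [351.0, 223.0, 24.0, 22.0])]
brush_grip [(0.65, [353.0, 220.0, 26.0, 18.0])]
stand_floor [(0.84, [352.0, 222.0, 23.0, 24.0]), (0.51, [167.0, 220.0, 45.0, 44.0])]
jar_center [(0.93, [316.0, 150.0, 28.0, 25.0])]
tin_center [(0.81, [278.0, 145.0, 20.0, 25.0])]
mug [(0.96, [281.0, 214.0, 24.0, 41.0])]
flask [(0.68, [116.0, 170.0, 44.0, 36.0])]
rack [(0.67, [209.0, 170.0, 152.0, 15.0]), (0.61, [203.0, 76.0, 191.0, 120.0])]
1.0 -18.8
```

```bash
python3 - <<'E'
import cv2,numpy as np
t=cv2.imread("pics/top0.png");s=cv2.imread("pics/side0.png")
cv2.imwrite("pics/t1.png",cv2.resize(t[60:285,100:400],None,fx=2.66,fy=2.66,interpolation=cv2.INTER_CUBIC))
cv2.imwrite("pics/s1.png",cv2.resize(s[85:330,110:370],None,fx=2.4,fy=2.4,interpolation=cv2.INTER_CUBIC))
E
```

```text
(no output)
```

View pics/t1.png

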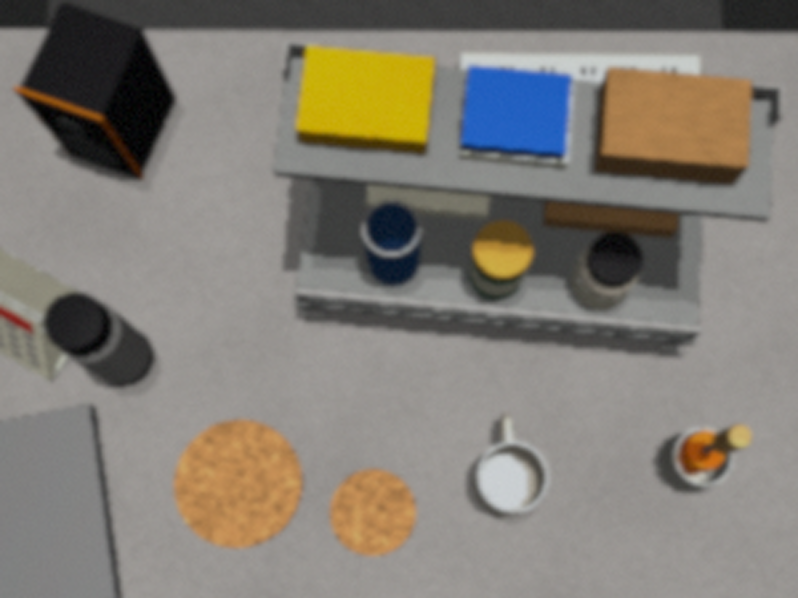

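View pics/s1.png

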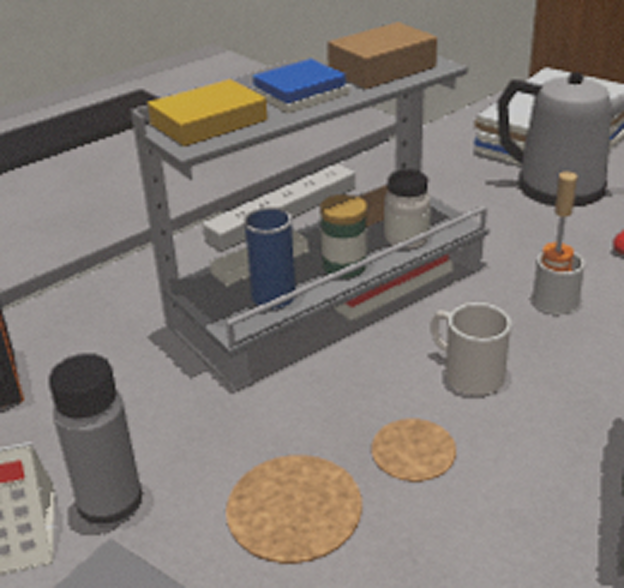

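Two cork mats: the large one at top px (189,242) and the small one at (241,252). mat_top is the larger, so (189,242). The grey kettle and the books are bystanders. The canister is the blue one at the rack's left place, and the flask is left of the rack. The mug stands between the mat and the stand.

```bash
python3 - <<'E'
from h import *
np.set_printoptions(precision=1,suppress=True)
f=lambda x,y:(100+x/2.66-.3,60+y/2.66-.3)
g=lambda x,y:(110+x/2.4-.3,85+y/2.4-.3)
print("can rim z190 top",onz("top",f(391,230),190),"side",onz("side",g(270,220),190))
print("tin top",onz("top",f(502,249),170),"side",onz("side",g(344,208),170));print("jar top",onz("top",f(614,258),170),"side",onz("side",g(407,182),170))
print("mat",onz("top",f(238,483),5),onz("side",g(294,507),5))
a,b=onz("top",f(277,175),295),onz("top",f(770,217),295);print("board edge ends",a,b,"mid",(a+b)/2,"len",np.linalg.norm(a-b),"yawdir",np.degrees(np.arctan2(*(a-b)[:2][::-1]))-90)
print("rail side ends z104",onz("side",g(232,325),104),onz("side",g(484,212),104))
print("stand rim",onz("top",f(701,458),70+6-6),onz("side",g(559,263),70))
print("handle top tri",tri("top",f(739,436),"side",g(567,176)),"z206",onz("top",f(739,436),206),onz("side",g(567,176),206))
print("handle bottom side",onz("side",g(565,214),146), "bristle top top-view",onz("top",f(703,448),86),"side",onz("side",g(559,252),86))
print("mug rim",onz("top",f(511,478),90),onz("side",g(479,325),90))
print("flask top",onz("top",f(80,322),190),onz("side",g(83,372),190))
print(env.state()["time_s"],env.state()["ee_rot"])
E
```

```text
can rim z190 top [639.9 106.6 190. ] side [639.1 106.2 190. ]
tin top [626.3  -9.6 170. ] side [620.2  -5.4 170. ]
jar top [ 616.9 -127.1  170. ] side [ 610.8 -119.4  170. ]
mat [393.5 287.    5. ] [390.7 290.6   5. ]
board edge ends [657.7 211.  295. ] [ 618.4 -248.1  295. ] mid [638.  -18.5 295. ] len 460.83326549294947 yawdir -4.898249923986015
rail side ends z104 [592.3 211.8 104. ] [ 548.9 -222.1  104. ]
stand rim [ 417.7 -235.8   70. ] [ 417.6 -231.6   70. ]
handle top tri (array([ 425.4, -236. ,  204.6]), np.float64(0.7053663266804471)) z206 [ 425.  -235.8  206. ] [ 424.3 -233.5  206. ]
handle bottom side [ 422.3 -237.9  146. ] bristle top top-view [ 426.9 -234.1   86. ] side [ 421.2 -233.7   86. ]
mug rim [393.1 -23.1  90. ] [389.7 -17.6  90. ]
flask top [540.9 421.2 190. ] [539.6 427.5 190. ]
1.0 [180.    0.   24.7]
```

```bash
cat >> h.py <<'E'
from scipy.spatial.transform import Rotation as Rn
def slant(yaw,tilt): # tool pointing along yaw, tilt deg from straight down
    return Rn.from_euler('z',yaw,degrees=True)*Rn.from_euler('y',-tilt,degrees=True)*Rn.from_euler('x',180,degrees=True)
def togo(g,R,back=0):
    "g: grasp-point target; prints turn/shift in jog units"
    s=env.state(); z=R.apply([0,0,1]); t=np.array(g,float)+z*(-env.hold_point_z-back)
    Rc=Rn.from_euler('xyz',s["ee_rot"],degrees=True)
    print("turn",np.round(np.degrees((R*Rc.inv()).as_rotvec())/5,2),"shift",np.round((t-np.array(s["ee_pos"]))/25,2),"tcp",np.round(t,1))
E
python3 - <<'E'
from h import *
togo((639.5,106.5,160),slant(-5,45),150)
s=env.state();print(s["ee_pos"],s["force"],s["gripper_width"],s["time_s"])
E
```

```text
turn [ 1.56 -8.96 -5.64] shift [12.26 25.47  1.55] tcp [547.1 114.6 252.8]
[ 240.65297612 -522.24480901  213.97770184] [ 0.73474469 -0.02682249 -0.07153659] 91.41661928808834 1.0
```

```bash
python3 -m jog '0 0 0 0 1 2 1; 0 0 -1 1 3 4 1; 0 -1 -2 2 5 5.5 1; 0 -2 -3 3 7 6 1; 0 -3 -4 4 9 6 1'; python3 -m jog '0.3 -1 -0.5 1.5 2 0 1; 0.6 -2 -1 3 4 0 1; 1 -3 -1.3 4 6.5 0 1; 1.3 -4 -1.6 5 9 0 1; 1.3 -5 -1.6 5.5 11 0 1'
python3 - <<'E'
from h import *
togo((639.5,106.5,160),slant(-5,45),150)
E
```

```text
time_s: 1.62
ee_pos: [340.0, -300.0, 365.9]
ee_rot: [176.0, -14.8, 4.9]
force: [1.0, -0.3, 0.0]
gripper_width: 91.0
time_s: 2.25
ee_pos: [476.6, -24.5, 364.3]
ee_rot: [-176.2, -39.6, -6.7]
force: [1.2, -0.5, -0.9]
gripper_width: 91.2
turn [-0.67 -1.02 -0.18] shift [ 2.82  5.56 -4.46] tcp [547.1 114.6 252.8]
```

```bash
python3 -m jog '-0.3 -0.5 0 1 2 0 1; -0.7 -1 -0.2 1.5 4 -1 1; -0.7 -1 -0.2 2 5.56 -2.5 1; -0.7 -1 -0.2 2.82 5.56 -4.46 1; -0.7 -1 -0.2 2.82 5.56 -4.46 1'
python3 - <<'E'
from h import *
np.set_printoptions(precision=1,suppress=True)
togo((639.5,106.5,160),slant(-5,45),150)
im=grab_frame("wrist")
for q in ["canister_center","tin_center"]:
    for d in spotter.trace(q,"wrist")[:2]: print(q,round(d["conf"],2),d["box"])
for z in(70,190):
    for a in range(0,360,45):
        u=proj("wrist",(639.5+30*np.cos(np.radians(a)),106.5+30*np.sin(np.radians(a)),z)); cv2.circle(im,tuple(int(round(v)) for v in u),2,(255,0,0),-1)
for s in np.linspace(-60,120,7):
  u=proj("wrist",(580+.085*(s-106),s,108));cv2.circle(im,tuple(int(round(v)) for v in u),2,(0,255,0),-1)
save(im,"w1")
E
```

```text
time_s: 2.88
ee_pos: [547.9, 107.0, 256.3]
ee_rot: [180.0, -43.4, -4.2]
force: [0.4, -0.7, 0.7]
gripper_width: 91.4
turn [-0.  -0.3 -0.1] shift [-0.   0.3 -0.1] tcp [547.1 114.6 252.8]
canister_center 0.65 [209.6, 146.6, 62.0, 94.0]
tin_center 0.87 [311.0, 161.0, 76.9, 76.1]
```

View pics/w1.png

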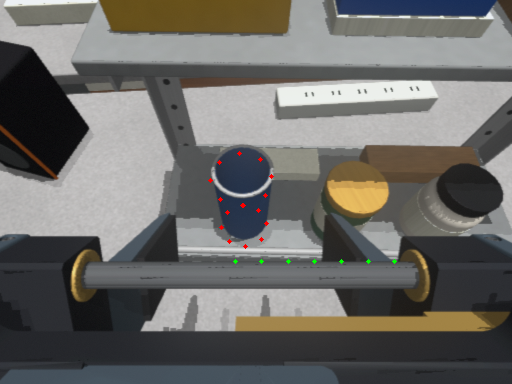

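The view shows the blue canister with its rim centre at about (242,172), the tin at (356,190) and the jar at (470,190). The projected guess sits 4–8 px low, so the canister and the rail are slightly further in.

```bash
python3 - <<'E'
from h import *
np.set_printoptions(precision=1,suppress=True)
im=grab_frame("wrist");save(im,"w2");t=spotter.trace("canister_center","wrist")[0];b=t["box"];print(b,t["conf"])
import scipy.optimize as so
a=np.radians(np.arange(0,360,10))
def box(p):
    u=np.array([proj("wrist",(p[0]+30*np.cos(k),p[1]+30*np.sin(k),z)) for z in(70,190) for k in a]);lo=u.min(0);hi=u.max(0);return np.array([lo[0],lo[1],hi[0],hi[1]])
B=np.array([b[0],b[1],b[0]+b[2],b[1]+b[3]])
r=so.least_squares(lambda p:box(p)-B,[640,106]);print(r.x,r.fun)
print("rail",[onz("wrist",u,108) for u in((200,249),(290,252))])
togo((r.x[0],r.x[1],160),slant(-5,45),150)
E
```

```text
[209.0, 151.7, 62.8, 92.5] 0.98
[643.4 106.6] [ 1.2 -0.1 -1.2  0.3]
rail [array([599. , 159.1, 108. ]), array([587.1,  55.5, 108. ])]
turn [-0.1 -0.2 -0.1] shift [ 0.   0.4 -0.4] tcp [551.  114.7 252.8]
```

```bash
python3 -m jog '0 0 0 0 0.4 -0.3 1; -0.1 -0.2 -0.1 1 0.3 -1.2 1; -0.1 -0.2 -0.1 2 0.2 -2.2 1; -0.1 -0.2 -0.1 3 0.1 -3.3 1; -0.1 -0.2 -0.1 3 0.1 -3.3 1' 25
python3 - <<'E'
from h import *
togo((643,106.6,161),slant(-5,45),0)
E
```

```text
time_s: 3.75
ee_pos: [631.7, 94.2, 198.1]
ee_rot: [-179.3, -42.2, -4.0]
force: [-0.2, -0.8, 0.0]
gripper_width: 91.3
turn [-0.14 -0.54 -0.29] shift [ 0.98  0.45 -2.01] tcp [656.2 105.4 147.7]
```

```bash
python3 -m jog '0 0 0 0 0 0 1; 0 0 0 0 0 0 1'
python3 - <<'E'
from h import *
togo((643,106.6,161),slant(-5,45),0)
print(env.state()["qpos"],env.state()["qvel"])
E
```

```text
time_s: 4.0
ee_pos: [630.5, 95.5, 200.4]
ee_rot: [-179.2, -42.4, -3.9]
force: [0.6, -0.4, 0.6]
gripper_width: 91.6
turn [-0.15 -0.5  -0.32] shift [ 1.03  0.4  -2.11] tcp [656.2 105.4 147.7]
[ 13.1889401   10.0564256  117.63541275 -44.78657743  15.29662705
 146.51171242] [ 1.62498802e-01  7.91212450e-02 -2.26366800e-02 -2.81319871e-05
 -8.64532657e-02  7.82352355e-02]
```

```bash
python3 -m jog '0 0 0 -1 0.1 1 1; 0 0 0 -2 0.2 2 1; 0 0 0 -3 0.3 3 1; 0 0 0 -3 0.3 3 1'
python3 - <<'E'
from workcell import env
s=env.state();print(s["qpos"],s["ee_pos"],s["ee_rot"])
E
python3 -m jog '0 1 0 -2 -0.3 1 1; 0 2 -1 -4 -1 2 1; 0 3 -1 -5 -1 2 1;  0 3 -1 -5 -1 2 1; 0 3 -1 -5 -1 2 1'
cat >fit.py <<'E'
from h import *
import scipy.optimize as so
D=[([-66.406,18.312,89.639,0,72.044,-1.146],[240.646,-522.238,213.976],[180,0,24.7]),
([13.1889401,10.0564256,117.63541275,-44.78657743,15.29662705,146.51171242],[630.5,95.5,200.4],[-179.2,-42.4,-3.9])]
def fk(q,p):
    a0,h,L1,L2,e,T=p; q=np.asarray(q)
    E=lambda ax,a:Rn.from_euler(ax,a,degrees=True)
    R1=E('z',q[0]);Ru=R1*E('y',q[1]);Rf=Ru*E('y',q[2]);R=Rf*E('z',q[3])*E('y',q[4])*E('z',q[5]+90)
    x=R1.apply([a0,0,h])+Ru.apply([0,0,L1])+Rf.apply([e,0,L2])+R.apply([0,0,T]);return x,R
E
python3 - <<'E'
from fit import *
s=env.state();print(list(s["qpos"]),list(s["ee_pos"]),list(s["ee_rot"]))
for q,x,r in D:
    R=fk(q,[0]*6)[1]; print((Rn.from_euler('xyz',r,degrees=True).inv()*R).as_rotvec(degrees=True).round(1))
E
```

```text
time_s: 4.5
ee_pos: [555.3, 103.5, 277.5]
ee_rot: [-179.1, -42.7, -3.9]
force: [0.2, 0.3, -0.5]
gripper_width: 91.1
[ 17.25263579  -1.50111633 117.83895443 -31.49239478  26.16923566
 134.65030947] [555.29106377 103.51760025 277.52224091] [-179.10816345  -42.66725537   -3.93283927]
time_s: 5.12
ee_pos: [431.2, 77.5, 322.8]
ee_rot: [178.8, -27.4, -7.8]
force: [0.2, -0.8, 0.2]
gripper_width: 91.6
[np.float64(18.51564286941574), np.float64(-10.399390721062005), np.float64(111.017976023297), np.float64(-15.627316781659616), np.float64(55.992501294921176), np.float64(122.7278648452539)] [np.float64(431.24374718269934), np.float64(77.50393309838326), np.float64(322.7981110539953)] [np.float64(178.76750592776847), np.float64(-27.38718008877523), np.float64(-7.820866258644283)]
[-0. -0. -0.]
[-0.1  0.   0. ]
```

```bash
cat >>fit.py <<'E'
D+=[([17.25263579,-1.50111633,117.83895443,-31.49239478,26.16923566,134.65030947],[555.29,103.52,277.52],0),
([-18.0,0,0,0,0,0],None,0),([18.515643,-10.399391,111.017976,-15.627317,55.992501,122.727865],[431.244,77.504,322.798],0)]
DD=[d for d in D if d[1]]
r=so.least_squares(lambda p:np.concatenate([fk(q,p)[0]-x for q,x,_ in DD]),[0,350,350,350,0,200]);prm=r.x
LO=np.array([-177.97,-48.28,12.27,-77.06,2.81,-146.56]);HI=np.array([177.97,115.42,149.76,257.06,150.46,146.56])
def ik(g,R,back=0):
    "joint solution for grasp point g, tool rotation R; margin to limits (deg)"
    a0,h,L1,L2,e,T=prm; z=R.apply([0,0,1]); w=np.array(g,float)+z*(-env.hold_point_z-back-T)
    q1=np.degrees(np.arctan2(w[1],w[0])); rr=np.hypot(w[0],w[1])-a0; zz=w[2]-h
    f=lambda v:[L1*np.sin(v[0])+L2*np.sin(v[0]+v[1])+e*np.cos(v[0]+v[1])-rr,L1*np.cos(v[0])+L2*np.cos(v[0]+v[1])-e*np.sin(v[0]+v[1])-zz]
    s=so.least_squares(f,[0,1.9]); q2,q3=np.degrees(s.x)
    E=lambda ax,a:Rn.from_euler(ax,a,degrees=True)
    M=(E('z',q1)*E('y',q2+q3)).inv()*R; a=M.as_euler('ZYZ',degrees=True)
    q4,q5,q6=a[0],a[1],a[2]-90
    q4=(q4+90)%360-90; q6=(q6+180)%360-180
    q=np.array([q1,q2,q3,q4,q5,q6]); m=np.minimum(q-LO,HI-q); return q,m.min(),s.cost**.5
def slantf(yaw,tilt): return slant(yaw,tilt)*Rn.from_euler('z',180,degrees=True)
E
python3 - <<'E'
from fit import *
np.set_printoptions(precision=1,suppress=True,linewidth=150)
print(prm,r.fun)
C=(643,106.6,161);M=(392,289,96)
for tilt in(35,40,45,50,60):
  for n,S in(("",slant),("f",slantf)):
    print("can",tilt,n,*[(yaw,*ik(C,S(yaw,tilt))) for yaw in(-5,)],"lift",*ik((625,107,220),S(-5,tilt)))
    print("   mat",*[(yaw,*ik(M,S(yaw,tilt))) for yaw in(0,36,70)],sep="\n   ")
E
```

```text
[ 42.1  95.  545.2 374.5 -18.8 294.5] [-10.3  -5.2   6.7   1.4  -3.6   0.1  -0.8  -2.4  -3.3   1.   -2.1  -3.4]
can 35  (-5, array([ 13.9,  17.2, 113.3, -34.6,  19.1, 138.7]), np.float64(7.824129637401768), np.float64(4.0194366942304644e-14)) lift [ 14.5  12.  110.  -25.1  26.8 128.9] 17.68267870878975 2.1645329030274947e-13
   mat
   (0, array([  51. ,   12. ,  135.7,  -73.4,   27.7, -153.3]), np.float64(-6.718363222754533), np.float64(1.0048591735576161e-13))
   (36, array([ 36.6,   8.4, 140.9, 184.5,   4.3, -94. ]), np.float64(1.536910118344046), np.float64(5.411332257568737e-13))
   (70, array([ 22.6,  11.5, 136.4,  75.9,  25.8, -26.1]), np.float64(13.365337748124347), np.float64(2.352315015805125e-13))
can 35 f (-5, array([ 13.9,  17.2, 113.3, -34.6,  19.1, -41.3]), np.float64(16.337644040793325), np.float64(4.0194366942304644e-14)) lift [ 14.5  12.  110.  -25.1  26.8 -51.1] 23.977853910625324 2.1645329030274947e-13
   mat
   (0, array([ 51. ,  12. , 135.7, -73.4,  27.7,  26.7]), np.float64(3.671376670137704), np.float64(1.0048591735576161e-13))
   (36, array([ 36.6,   8.4, 140.
[... 4348 characters left out ...]
149.9, 117.2,  55.9, -81.4]), np.float64(-0.13792520793768404), np.float64(8.28628102289784e-14))
can 60 f (-5, array([ 17.5,  18.8, 130.6, 217.4,  33. ,  69. ]), np.float64(19.20730750781894), np.float64(2.9876611110962357e-13)) lift [ 18.3  11.3 128.  231.   26.1  54.2] 21.78380434728058 4.0194366942304644e-14
   mat
   (0, array([ 62.1,  22.1, 148.5, 247.4,  56. ,  79.9]), np.float64(1.292338856445184), np.float64(8.28628102289784e-14))
   (36, array([ 36.8,  19.7, 159.8, 180.8,  59.5,  90. ]), np.float64(-10.002408012286708), np.float64(1.0664543471927884e-11))
   (70, array([ 11.8,  21.7, 149.9, 117.2,  55.9,  98.6]), np.float64(-0.13792520793768404), np.float64(4.0194366942304644e-14))
```

```bash
python3 - <<'E'
s=open("fit.py").read()
s=s.replace("a0,h,L1,L2,e,T=p;","a0,h,L1,L2,e,T,c,u=p;").replace("Rf.apply([e,0,L2])","Rf.apply([e,0,L2])+(Rf*E('z',q[3])*E('y',q[4])).apply([c,0,0])").replace("Ru.apply([0,0,L1])","Ru.apply([u,0,L1])").replace("0,200])","0,200,0,0])")
# numeric IK
i=s.index("def ik(");j=s.index("def slantf")
s=s[:i]+'''def ik(g,R,back=0):
    z=R.apply([0,0,1]); t=np.array(g,float)+z*(-env.hold_point_z-back); best=None
    b=np.degrees(np.arctan2(t[1],t[0]))
    for q4 in(-50,40,130,220):
      for q6 in(-90,0,90):
        f=lambda q:np.r_[fk(q,prm)[0]-t,(R.inv()*fk(q,prm)[1]).as_rotvec(degrees=True)*5]
        o=so.least_squares(f,[b,10,120,q4,30,q6],bounds=(LO,HI))
        m=np.minimum(o.x-LO,HI-o.x).min()
        k=(o.cost>1,-m)
        if best is None or k<best[0]: best=(k,o.x,m,o.cost**.5)
    return best[1:]
'''+s[j:]
open("fit.py","w").write(s)
E
python3 - <<'E'
from fit import *
np.set_printoptions(precision=1,suppress=True,linewidth=150)
print(prm,r.fun)
for tilt in(28,35):
  for n,S in(("",slant),("f",slantf)):
    print(tilt,n,"can",*ik((643,106.6,155),S(-5,tilt)),"lift",*ik((625,107,215),S(-5,tilt)))
    for yaw in(-20,0,15,36,60): print("   mat",yaw,*ik((392,289,90),S(yaw,tilt)))
E
```

```text
[ 29.2  89.7 539.  361.9 -22.9 290.8  -4.2  21.7] [-10.6  -4.5   0.    0.8  -0.1   0.1  -1.4   0.4  -0.2   0.9  -0.6   0.2]
28  can [ 12.7  18.7 108.3 -18.2  27.3 122. ] 24.46555542175051 7.0790163080696515e-12 lift [ 13.3  13.9 104.9 -14.7  35.3 118.4] 28.209862253405447 1.3388584773360865e-13
   mat -20 [  52.4   15.6  131.7  -58.5   35.1 -146.6] 3.126388037344441e-13 17.69259057448534
   mat 0 [  49.9   13.2  137.8  -77.1   24.5 -146.6] 2.808064891723916e-11 23.20672713788156
   mat 15 [  55.    12.8  138.6  -77.1   26.  -146.6] 1.5148771126405336e-11 57.188308141358895
   mat 36 [ 36.5   9.3 137.4  -2.6   5.3  93. ] 2.5001313747666996 1.4700328311315603e-13
   mat 60 [ 29.   10.4 135.3  55.6  17.    7.7] 14.208169154099439 7.410328506692105e-12
28 f can [ 12.7  18.7 108.3 -18.2  27.3 -58. ] 24.465555421749855 6.317571751286686e-14 lift [ 13.3  13.9 104.9 -14.7  35.3 -61.6] 32.499400421242655 1.3231718342946113e-12
   mat -20 [ 50.4  14.9 127.8 -47.2  37.1  18.8] 21.95159710463855 6.4964274189490205e-12
   mat 0 [ 47.1  11.9 132.9 -54.2  25.1   5. ] 16.858617488733273 1.3807566432
[... 833 characters left out ...]
 [ 26.8  10.4 139.5  91.   18.3 -29.3] 10.214895920992404 3.050626201761089e-12
35 f can [ 13.6  17.5 113.7 -35.3  18.5 -40.7] 15.641113471754567 1.3235106529895505e-13 lift [ 14.2  12.2 110.5 -25.4  26.1 -51. ] 23.294247525283136 3.090137581761986e-13
   mat -20 [ 54.   15.9 130.3 -59.5  39.8  33.3] 17.540357388544216 3.743503907156999e-12
   mat 0 [ 50.2  12.2 136.6 -76.   27.   28.9] 1.0198926341223 2.889943958176883e-10
   mat 15 [ 45.    9.6 137.6 -77.1  16.7  12.4] 1.6484591469634324e-12 9.100279943769777
   mat 36 [ 36.5   9.1 141.3 183.3   5.4  87.1] 2.571211806195953 1.4212961873640331e-11
   mat 60 [  34.     8.2  134.4   35.8   12.9 -146.6] 1.7053025658242404e-13 34.21018306498432
```

```bash
for i in 1; do python3 -m jog '-0.8 0.1 1.6 0 0 0 1; -1.6 0.2 3.2 0 0 0 1; -2.5 0.3 4.8 0 0 0 1; -3.3 0.4 6.4 0 0 0 1; -4.1 0.55 8 0 0 0 1'; python3 -m jog '-0.8 0.1 1.6 0 0 0 1; -1.6 0.2 3.2 0 0 0 1; -2.5 0.3 4.8 0 0 0 1; -3.3 0.4 6.4 0 0 0 1; -4.1 0.55 8 0 0 0 1';python3 -m jog '-0.8 0.1 1.6 0 0 0 1; -1.6 0.2 3.2 0 0 0 1; -2.5 0.3 4.8 0 0 0 1; -3.3 0.4 6.4 0 0 0 1; -4.1 0.55 8 0 0 0 1';python3 -m jog '-0.8 0.1 1.6 0 0 0 1; -1.6 0.2 3.2 0 0 0 1; -2.5 0.3 4.8 0 0 0 1; -3.3 0.4 6.4 0 0 0 1; -4.1 0.55 8 0 0 0 1'; done | grep -E "time|ee"
python3 - <<'E'
from fit import *
print(np.round(env.state()["qpos"],1))
togo((643,106.6,155),slantf(-5,28),150)
E
```

```text
time_s: 5.75
ee_pos: [431.1, 77.5, 322.4]
ee_rot: [158.6, -18.8, 40.9]
time_s: 6.38
ee_pos: [431.1, 77.5, 322.4]
ee_rot: [151.5, 0.1, 82.5]
time_s: 7.0
ee_pos: [431.1, 77.5, 322.4]
ee_rot: [158.9, 19.0, 124.2]
time_s: 7.62
ee_pos: [431.1, 77.5, 322.4]
ee_rot: [178.9, 27.2, 172.7]
[ 15.9 -11.  111.4 -11.6  54.5 -62.4]
turn [-0.2  -0.14  0.37] shift [ 6.02  1.38 -2.06] tcp [581.6 112.  270.8]
```

```bash
python3 -m jog '-0.2 -0.1 0.4 1.5 0.4 0 1; -0.2 -0.1 0.4 3 0.8 -0.5 1; -0.2 -0.1 0.4 4.5 1.2 -1.2 1; -0.2 -0.1 0.4 6 1.4 -2 1; -0.2 -0.1 0.4 6 1.4 -2 1' 25
python3 - <<'E'
from fit import *
print(np.round(env.state()["qpos"],1))
togo((643,106.6,155),slantf(-5,28),150);togo((643,106.6,155),slantf(-5,28))
im=grab_frame("wrist");save(im,"w3")
d=spotter.trace("canister_center","wrist");print([(x["box"],x["conf"]) for x in d[:2]])
E
```

```text
time_s: 8.25
ee_pos: [581.9, 112.5, 269.4]
ee_rot: [179.9, 27.5, 174.8]
force: [-0.7, 0.4, -1.2]
gripper_width: 91.1
[ 15.    5.8 103.5 -12.9  45.3 -62.9]
turn [-0.02 -0.09  0.03] shift [-0.01 -0.02  0.06] tcp [581.6 112.  270.8]
turn [-0.02 -0.09  0.03] shift [ 2.8  -0.27 -5.24] tcp [651.8 105.8 138.4]
[([219.7, 126.8, 61.0, 108.5], 0.81)]
```

View pics/w3.png

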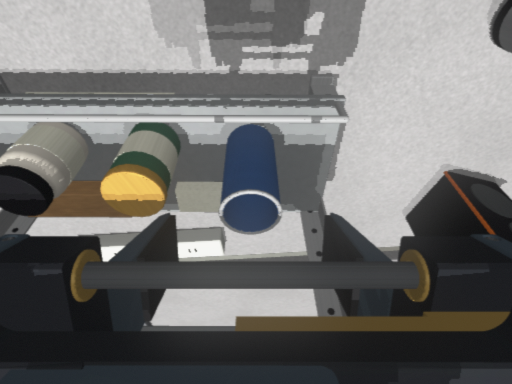

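The flipped view shows the canister, rim centre about (250,211), midway between the fingers. The rail runs along row ~118 in front of it and the tin is to its left at (145,170).

```bash
python3 - <<'E'
from h import *
print(onz("wrist",(250,211),190),onz("wrist",(140,118),108),onz("wrist",(330,119),108))
E
python3 -m jog '0 0 0 0.6 -0.1 -1.1 1; 0 -0.1 0 1.2 -0.1 -2.2 1; 0 -0.1 0 1.8 -0.2 -3.3 1; 0 -0.1 0 2.3 -0.2 -4.3 1; 0 -0.1 0 2.3 -0.2 -4.3 1' 25
python3 - <<'E'
from fit import *
print(np.round(env.state()["qpos"],1))
togo((643,106.6,155),slantf(-5,28))
E
```

```text
[642.72749338 106.96130431 190.        ] [577.44931736  -2.93795891 108.        ] [596.41664939 195.75530432 108.        ]
time_s: 8.98
ee_pos: [637.2, 107.2, 165.0]
ee_rot: [179.8, 28.2, 174.8]
force: [0.2, 0.7, 0.9]
gripper_width: 91.3
[ 12.8  15.6 107.7 -16.2  30.7 -60. ]
turn [-0.03  0.04  0.02] shift [ 0.58 -0.06 -1.06] tcp [651.8 105.8 138.4]
```

```bash
python3 -m jog '0 0 0 0.6 -0.03 -1.06 1; 0 0 0 0.6 -0.03 -1.06 1; 0 0 0 0.6 -0.03 -1.06 0; 0 0 0 0.6 -0.03 -1.06 0; 0 0 0 0.6 -0.03 -1.06 0' 25
python3 -m jog '0 0 0 0 0 0 0; 0 0 0 0 0 0 0; 0 0 0 0 0 0 0; 0 0 0 0 0 0 0' 25
```

```text
time_s: 9.6
ee_pos: [653.5, 107.1, 141.1]
ee_rot: [179.7, 28.5, 174.8]
force: [-0.4, -0.5, 0.2]
gripper_width: 63.9
time_s: 10.1
ee_pos: [653.6, 107.0, 140.7]
ee_rot: [179.7, 28.4, 174.8]
force: [-2.2, -0.6, 5.4]
gripper_width: 58.9
```

```bash
python3 -m jog '0 0 0 0 0 0.4 0; 0 0 0 0 0 1 0; 0 0 0 -0.1 0 1.6 0; 0 0 0 -0.3 0 2.2 0; 0 0 0 -0.5 0 2.6 0'
python3 -m jog '0 0 0 -0.4 0 0 0; 0 0 0 -1.1 0 0.2 0; 0 0 0 -1.8 0 0.4 0; 0 0 0 -2.6 0 0.6 0; 0 0 0 -3.5 0 0.8 0'
python3 - <<'E'
from fit import *
print(np.round(env.state()["qpos"],1))
im=grab_frame("side");save(im[80:330,110:370],"s2");
im=grab_frame("wrist");save(im,"w4")
a=cv2.imread("pics/s2.png");b=cv2.imread("pics/w4.png")
cv2.imwrite("pics/c1.png",np.hstack([cv2.resize(a,(400,384)),cv2.resize(b,(400,300),).__class__(0) if 0 else cv2.copyMakeBorder(cv2.resize(b,(400,300)),0,84,0,0,cv2.BORDER_CONSTANT)]))
E
```

```text
time_s: 10.72
ee_pos: [640.8, 107.0, 206.5]
ee_rot: [179.7, 28.5, 174.8]
force: [0.1, -0.1, -2.8]
gripper_width: 58.5
time_s: 11.35
ee_pos: [551.9, 106.9, 225.3]
ee_rot: [179.7, 28.4, 174.8]
force: [-0.4, -0.4, -2.8]
gripper_width: 58.6
[ 15.4   4.8 111.9 -15.5  37.5 -59.3]
```

View pics/c1.png

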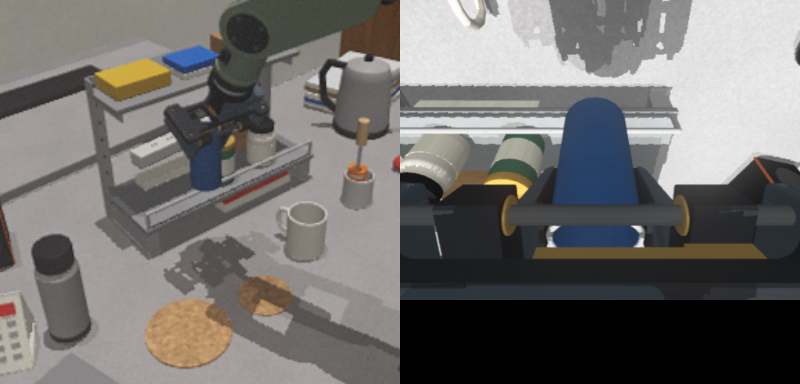

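The canister is held upright, its underside clear above the rail, with tin and jar unmoved. Next it goes to the large mat.

```bash
python3 -m jog '0 0 0 -0.4 0.5 0 0; 0 0 0 -1 1.2 0 0; 0 0 0 -1.8 2.2 -0.4 0; 0 0 0 -2.6 3.2 -0.9 0; 0 0 0 -3.4 4.2 -1.5 0'
python3 -m jog '0 0 0 -0.8 1 -0.6 0; 0 0 0 -1.6 2 -1.4 0; 0 0 0 -2.2 2.7 -2 0; 0 0 0 -2.5 3 -2.5 0; 0 0 0 -2.5 3 -2.5 0'
python3 - <<'E'
from fit import *
s=env.state();print(np.round(s["qpos"],1),(np.array([403,289,76.5])-s["ee_pos"])/25)
im=grab_frame("top");save(im[200:290,140:270],"t2")
print([(d["box"],round(d["conf"],2)) for d in spotter.look_for("mat_top","top")[:3]],[(d["box"],round(d["conf"],2)) for d in spotter.look_for("canister_center","top")[:2]])
grab_frame("side");print([(d["box"],round(d["conf"],2)) for d in spotter.look_for("canister_center","side")[:2]])
E
```

```text
time_s: 12.08
ee_pos: [468.2, 213.1, 187.7]
ee_rot: [179.6, 28.5, 174.7]
force: [-0.6, 0.9, -3.3]
gripper_width: 58.8
time_s: 12.7
ee_pos: [405.3, 287.6, 124.3]
ee_rot: [179.8, 28.3, 174.9]
force: [0.9, -0.2, -3.5]
gripper_width: 58.7
[ 48.9   9.9 123.3 -40.3  36.1  -5.1] [-0.0922708   0.05729854 -1.91223256]
[([225.4, 234.0, 30.4, 34.8], 0.92), ([176.8, 222.9, 38.2, 28.3], 0.77)] [([169.3, 226.5, 24.1, 13.3], 0.7)]
[([217.7, 236.9, 23.9, 54.4], 0.64), ([165.4, 93.6, 133.6, 145.1], 0.31)]
```

```bash
python3 -m jog '0 0 0 -0.1 0.06 -0.5 0; 0 0 0 -0.1 0.06 -1 0; 0 0 0 -0.1 0.06 -1.5 0; 0 0 0 -0.1 0.06 -1.8 0; 0 0 0 -0.1 0.06 -1.85 0'
python3 -m jog '0 0 0 0 0 -0.04 0; 0 0 0 0 0 -0.08 0; 0 0 0 0 0 -0.08 0'
```

```text
time_s: 13.58
ee_pos: [403.6, 288.3, 78.6]
ee_rot: [179.7, 28.4, 174.8]
force: [0.6, -0.1, -2.5]
gripper_width: 58.8
time_s: 13.95
ee_pos: [403.5, 288.6, 76.9]
ee_rot: [179.7, 28.4, 174.8]
force: [0.1, -0.2, -2.9]
gripper_width: 58.9
```

```bash
python3 -m jog '0 0 0 0 0 -0.04 0; 0 0 0 0 0 -0.08 0; 0 0 0 0 0 -0.12 0; 0 0 0 0 0 -0.12 0'
```

```text
time_s: 14.45
ee_pos: [404.1, 288.3, 75.6]
ee_rot: [179.7, 28.6, 174.7]
force: [-6.4, -2.2, 12.5]
gripper_width: 58.9
```

```bash
python3 -m jog '0 0 0 0 0 0.04 0.3; 0 0 0 0 0 0.04 0.85; 0 0 0 0 0 0.04 1; 0 0 0 0 0 0.04 1; 0 0 0 0 0 0.04 1'
python3 -m jog '0 0 0 -0.3 0.03 0.5 1; 0 0 0 -0.8 0.08 1.5 1; 0 0 0 -1.6 0.15 3 1; 0 0 0 -2.4 0.2 4.6 1; 0 0 0 -2.8 0.27 5.3 1'
python3 -m jog '0 0 0 0 -1 1 1; 0 0 0 0 -2 2 1; 0 0 0 0 -4 3 1; 0 0 0 0 -6 3.5 1; 0 0 0 0 -7.5 3.5 1'
python3 - <<'E'
from fit import *
np.set_printoptions(precision=1,suppress=True)
import scipy.optimize as so
a=np.radians(np.arange(0,360,10))
for c in("top","side"):
    im=grab_frame(c);save(im,"p_"+c)
    t=[d for d in spotter.trace("canister_center",c)]
    for d in t[:2]:
        b=d["box"]
        def box(p):
            u=np.array([proj(c,(p[0]+30*np.cos(k),p[1]+30*np.sin(k),z)) for z in(5,125) for k in a]);lo=u.min(0);hi=u.max(0);return np.array([lo[0],lo[1],hi[0],hi[1]])
        r2=so.least_squares(lambda p:box(p)-np.array([b[0],b[1],b[0]+b[2],b[1]+b[3]]),[392,289]);print(c,d["conf"],b,r2.x,r2.fun)
print(np.round(env.state()["qpos"],1))
ims=[cv2.resize(cv2.imread("pics/p_top.png")[200:290,140:270],(520,360),interpolation=2),cv2.resize(cv2.imread("pics/p_side.png")[200:330,170:270],(277,360),interpolation=2)]
cv2.imwrite("pics/c2.png",np.hstack(ims))
# brush again, both views
E
```

```text
time_s: 15.08
ee_pos: [403.4, 288.5, 74.6]
ee_rot: [179.7, 28.4, 174.8]
force: [-0.1, 0.0, -0.2]
gripper_width: 90.6
time_s: 15.7
ee_pos: [333.1, 296.0, 209.5]
ee_rot: [179.5, 28.5, 174.7]
force: [-0.4, 0.7, 0.4]
gripper_width: 91.3
time_s: 16.32
ee_pos: [333.3, 106.5, 296.0]
ee_rot: [179.6, 28.5, 174.8]
force: [1.3, 0.5, 0.0]
gripper_width: 91.0
top 0.9 [168.7, 229.9, 30.4, 18.9] [392.4 290.3] [ 1.2 -2.4 -1.3  2.6]
side 0.86 [215.9, 253.3, 25.8, 52.2] [394.2 293.4] [-0.2  0.7  0.2 -0.6]
side 0.3 [129.9, 231.7, 38.3, 71.2] [573.3 418.1] [  3.4  12.   -3.7 -10. ]
[ 31.5 -18.9 120.7 -19.8  56.2 -45.3]
```

View pics/c2.png

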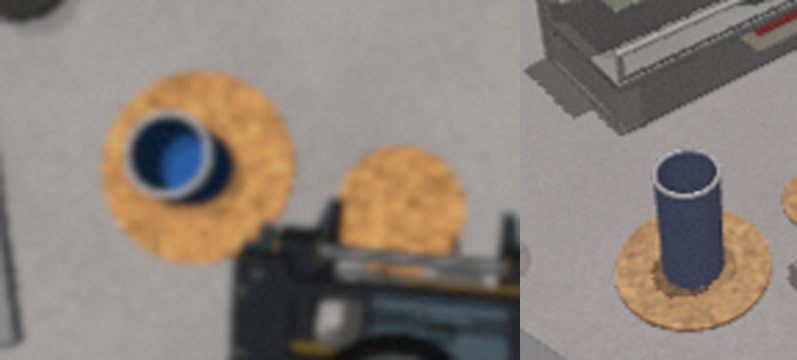

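The canister stands upright in the middle of the large mat. Next is the brush.

```bash
python3 - <<'E'
from fit import *
np.set_printoptions(precision=1,suppress=True)
print("can rim",onz("top",(182.3,238.6),125),onz("side",(230.1,262.3),125))
togo((423,-236,176),slantf(-5,0),110); print(ik((423,-236,176),slantf(-5,0)),ik((393,290,300),slantf(-5,0)))
E
```

```text
can rim [391.4 285.6 125. ] [390.6 289.6 125. ]
turn [0.5 5.7 0.1] shift [  3.6 -13.7  -1.1] tcp [ 423.  -236.   267.2]
(array([ -29.2,   11.5,  109.3,   -0. ,   59.2, -114.2]), np.float64(32.401994766814866), np.float64(1.0745612517852223e-13)) (array([ 36.4,   7.9,  93.4,  -0. ,  78.7, -48.6]), np.float64(56.185306266665236), np.float64(1.417522982880013e-13))
```

```bash
python3 -m jog '0.1 1 0 0.7 -1.5 0.5 1; 0.2 2 0 1.4 -3.5 0.5 1; 0.3 3 0 2.1 -5.5 0.5 1; 0.4 4 0 2.8 -7.5 0.5 1; 0.5 5 0.1 3.6 -9 0 1'
python3 -m jog '0 0.7 0 0 -1.5 -0.3 1; 0 0.7 0 0 -3 -0.8 1; 0 0.7 0 0 -4 -1.2 1; 0 0.7 0 0 -4.6 -1.2 1; 0 0.7 0 0 -4.6 -1.2 1'
python3 - <<'E'
from fit import *
np.set_printoptions(precision=1,suppress=True)
togo((423,-236,176),slantf(-5,0),0)
im=grab_frame("wrist");
d=spotter.trace("brush_grip","wrist");print([(x["box"],round(x["conf"],2)) for x in d[:2]])
for z in(86,146,206):
    u=proj("wrist",(423,-236,z));cv2.circle(im,tuple(int(round(v)) for v in u),3,(255,0,255),-1);print(z,u)
save(im,"w5")
E
```

```text
time_s: 17.15
ee_pos: [425.6, -118.9, 294.9]
ee_rot: [179.4, 3.2, 175.2]
force: [0.3, 0.9, -0.4]
gripper_width: 91.0
time_s: 17.77
ee_pos: [424.4, -232.0, 264.5]
ee_rot: [179.7, -0.2, 175.2]
force: [-0.2, -0.5, 0.2]
gripper_width: 91.2
turn [-0.1 -0.  -0. ] shift [-0.1 -0.2 -4.3] tcp [ 423.  -236.   157.2]
[([228.3, 154.8, 31.2, 70.8], 0.64)]
86 [245.5 177.5]
146 [245.  189.8]
206 [244.2 208. ]
```

View pics/w5.png

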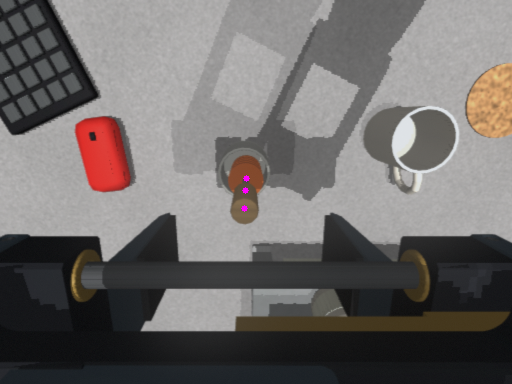

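The brush handle top at (245,211) matches the prediction, and the brush stands upright in the white stand at (244,172).

```bash
python3 -m jog '0 0 0 -0.02 -0.17 -1 1; 0 0 0 -0.02 -0.17 -2.2 1; 0 0 0 -0.02 -0.17 -3.3 1; 0 0 0 -0.02 -0.17 -4.2 1; 0 0 0 -0.02 -0.17 -4.28 1' 20
python3 -m jog '0 0 0 0 0 0 1; 0 0 0 0 0 0 0; 0 0 0 0 0 0 0; 0 0 0 0 0 0 0; 0 0 0 0 0 0 0' 25
python3 -m jog '0 0 0 0 0 0 0; 0 0 0 0 0 0 0; 0 0 0 0 0 0 0' 25
```

```text
time_s: 18.5
ee_pos: [422.3, -235.2, 157.0]
ee_rot: [179.6, -0.4, 175.3]
force: [-0.4, 1.0, 0.2]
gripper_width: 90.9
time_s: 19.12
ee_pos: [422.9, -236.6, 157.9]
ee_rot: [179.7, -0.2, 175.2]
force: [-0.5, 0.5, 0.3]
gripper_width: 53.5
time_s: 19.5
ee_pos: [422.9, -236.6, 157.7]
ee_rot: [179.7, -0.2, 175.2]
force: [0.2, 0.0, -1.3]
gripper_width: 24.4
```

```bash
python3 -m jog '0 0 0 0 0 0.6 0; 0 0 0 0 0 2 0; 0 0 0 0 0 3.6 0; 0 0 0 0 0 5.2 0; 0 0 0 0 0 6.5 0' 25
python3 -m jog '0 0 0 0 1 0.3 0; 0 0 0 0 2.5 0.5 0; 0 0 0 0 4.5 0.5 0; 0 0 0 0 6.5 0.5 0; 0 0 0 0 8.5 0.5 0'
python3 -m jog '0 0 0 0 2 0 0; 0 0 0 0 4 0 0; 0 0 0 -0.3 6 0 0; 0 0 0 -0.6 8 0 0; 0 0 0 -1 10 0 0'
python3 -m jog '0 0 0 -0.2 1.3 0 0; 0 0 0 -0.2 2 0 0; 0 0 0 -0.2 2.3 0 0; 0 0 0 -0.2 2.3 0 0; 0 0 0 -0.2 2.3 0 0'
python3 - <<'E'
from fit import *
np.set_printoptions(precision=1,suppress=True)
s=env.state();print((np.array([392.5,288,0])-s["ee_pos"])/25)
out=[]
for c,(y0,y1,x0,x1) in dict(top=(190,290,130,260),side=(150,330,160,290)).items():
    im=grab_frame(c)
    e=s["ee_pos"];save(im,"q_"+c)
    a=im[y0:y1,x0:x1,::-1];out.append(cv2.resize(a,(int(a.shape[1]*540/a.shape[0])if c=="side" else 400,540 if c=="side" else 308),interpolation=2))
out[0]=cv2.copyMakeBorder(out[0],0,540-308,0,0,cv2.BORDER_CONSTANT)
cv2.imwrite("pics/c3.png",np.hstack(out))
t=spotter.trace("brush_tip","side");print([(x["box"],round(x["conf"],2)) for x in t[:3]])
e=np.array(s["ee_pos"])
for c in("side","top"):print(c,proj(c,e-[0,0,151.7]),proj(c,e-[0,0,71]),proj(c,(392.5,288,125)))
E
```

```text
time_s: 20.12
ee_pos: [423.0, -236.6, 323.1]
ee_rot: [179.8, -0.1, 175.2]
force: [0.3, -0.1, -0.2]
gripper_width: 23.6
time_s: 20.75
ee_pos: [422.6, -22.6, 333.8]
ee_rot: [179.7, -0.1, 175.2]
force: [0.2, -0.1, -0.9]
gripper_width: 23.4
time_s: 21.38
ee_pos: [397.5, 227.5, 333.8]
ee_rot: [179.7, -0.1, 175.2]
force: [0.9, -0.1, -0.5]
gripper_width: 23.6
time_s: 22.0
ee_pos: [393.1, 282.5, 332.8]
ee_rot: [179.7, -0.2, 175.1]
force: [0.4, 0.3, -1.0]
gripper_width: 24.0
[ -0.    0.2 -13.3]
[([218.2, 170.3, 23.6, 78.7], 0.81)]
side [230.4 243. ] [228.6 215.9] [230.1 261.6]
top [179.5 236.1] [173.1 233. ] [181.5 238.2]
```

View pics/c3.png

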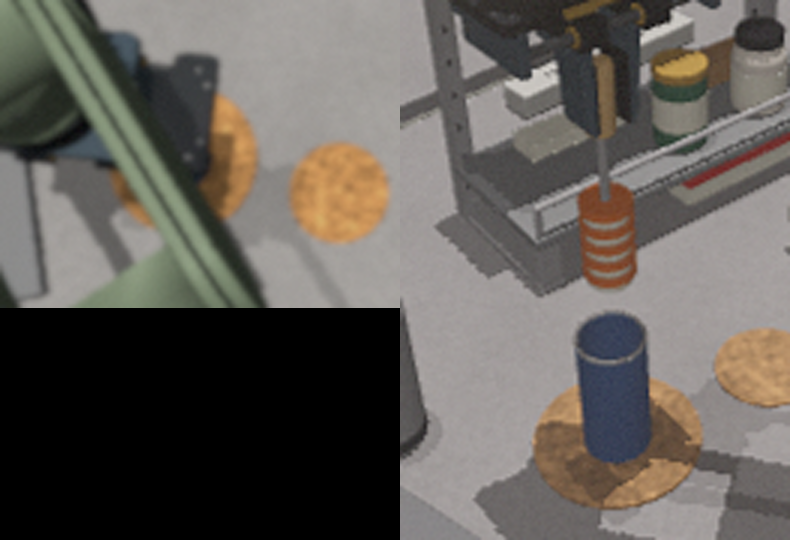

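Side view: the brush hangs straight, tip at (229.7,242.7), and the mouth centre is at (230.7,261.7), both as predicted.

```bash
python3 -m jog '0 0 0 0 0.22 0 0; 0 0 0 0 0.22 -0.5 0; 0 0 0 0 0.22 -1.2 0; 0 0 0 0 0.22 -1.9 0; 0 0 0 0 0.22 -2.2 0'
python3 -m jog '0 0 0 0 0 -0.7 0; 0 0 0 0 0 -1.5 0; 0 0 0 0 0 -2.3 0; 0 0 0 0 0 -3.1 0; 0 0 0 0 0 -3.8 0'
python3 -m jog '0 0 0 0 0 -0.3 0; 0 0 0 0 0 -0.5 0; 0 0 0 0 0 -0.65 0; 0 0 0 0 0 -0.73 0'
python3 - <<'E'
from h import *
print((np.array([392.5,288,161.7])-env.state()["ee_pos"])/25,env.state()["force"])
E
```

```text
time_s: 22.78
ee_pos: [392.2, 288.5, 276.0]
ee_rot: [179.8, -0.3, 175.2]
force: [-0.7, 0.5, -0.7]
gripper_width: 23.8
time_s: 23.4
ee_pos: [392.9, 289.0, 182.0]
ee_rot: [179.7, -0.2, 175.2]
force: [0.4, -0.1, -0.5]
gripper_width: 23.6
time_s: 23.9
ee_pos: [393.1, 289.1, 164.7]
ee_rot: [179.7, -0.2, 175.2]
force: [-0.3, -0.2, -2.1]
gripper_width: 23.6
[-0.02361107 -0.04274999 -0.11834121] [-0.25165104 -0.24009044 -2.08192745]
```

```bash
python3 -m jog '0 0 0 0 -0.03 -0.06 0; 0 0 0 0 -0.03 -0.1 0; 0 0 0 0 -0.03 -0.12 0; 0 0 0 0 -0.03 -0.12 0'; python3 -m jog '0 0 0 0 0 -0.04 0; 0 0 0 0 0 -0.08 0; 0 0 0 0 0 -0.08 0'
```

```text
time_s: 24.4
ee_pos: [393.0, 288.3, 161.7]
ee_rot: [179.7, -0.2, 175.2]
force: [0.8, 1.2, 0.5]
gripper_width: 23.5
time_s: 24.78
ee_pos: [393.5, 288.5, 161.6]
ee_rot: [179.6, -0.1, 175.2]
force: [-1.9, -1.3, 13.2]
gripper_width: 23.5
```

```bash
python3 -m jog '0 0 0 0 0 0.6 0; 0 0 0 0 0 1.3 0; 0 0 0 0 0 2.1 0; 0 0 0 0 0 2.8 0; 0 0 0 0 0 3.1 0';python3 -m jog '0 0 0 0 0 0 0; 0 0 0 0 0 0 0; 0 0 0 0 0 -0.6 0; 0 0 0 0 0 -1.3 0; 0 0 0 0 0 -2 0';python3 -m jog '0 0 0 0 0 -0.5 0; 0 0 0 0 0 -0.8 0; 0 0 0 0 0 -1 0; 0 0 0 0 0 -1.05 0';python3 -m jog '0 0 0 0 0 -0.03 0; 0 0 0 0 0 -0.05 0; 0 0 0 0 0 -0.05 0'
```

```text
time_s: 25.4
ee_pos: [393.3, 288.5, 238.2]
ee_rot: [179.6, -0.1, 175.2]
force: [0.4, 0.4, -1.2]
gripper_width: 23.6
time_s: 26.02
ee_pos: [392.3, 287.8, 185.0]
ee_rot: [179.8, -0.3, 175.2]
force: [-0.4, -0.4, -0.5]
gripper_width: 23.5
time_s: 26.52
ee_pos: [393.3, 288.5, 161.6]
ee_rot: [179.7, -0.2, 175.2]
force: [-1.7, -1.3, 8.0]
gripper_width: 23.7
time_s: 26.9
ee_pos: [393.5, 288.5, 161.6]
ee_rot: [179.6, -0.1, 175.2]
force: [-2.4, -2.3, 9.6]
gripper_width: 23.5
```

Second bottom contact made. Now up to half the bristles, then fully out.

```bash
python3 -m jog '0 0 0 0 0 0.6 0; 0 0 0 0 0 1.3 0; 0 0 0 0 0 2.1 0; 0 0 0 0 0 2.8 0; 0 0 0 0 0 3.1 0';python3 -m jog '0 0 0 0 0 0 0; 0 0 0 0 0 0 0'; python3 -c "
from h import *
save(grab_frame('side')[150:330,160:290],'half')"
python3 -m jog '0 0 0 0 0 0.8 0; 0 0 0 0 0 1.6 0; 0 0 0 0 0 2.4 0; 0 0 0 0 0 3.2 0; 0 0 0 0 0 4 0'
python3 -m jog '0 0 0 0 -1 0 0; 0 0 0 0.1 -2.5 0 0; 0 0 0 0.3 -4.5 0 0; 0 0 0 0.6 -6.5 0 0; 0 0 0 0.9 -8.5 0 0'
python3 -m jog '0 0 0 0.1 -2 0 0; 0 0 0 0.2 -4 0 0; 0 0 0 0.2 -6 0 0; 0 0 0 0.3 -8 0 0; 0 0 0 0.3 -9.5 0 0'
python3 -m jog '0 0 0 0 -1 0 0; 0 0 0 0 -2 0 0; 0 0 0 0 -2.4 0 0; 0 0 0 0 -2.4 0 0'
python3 - <<'E'
from h import *
print((np.array([423,-236.6,159])-env.state()["ee_pos"])/25)
a=cv2.resize(cv2.imread("pics/half.png"),(390,540))
im=grab_frame("side");cv2.imwrite("pics/c4.png",np.hstack([a,cv2.resize(im[120:285,240:365,::-1],(409,540))]))
print(proj("side",(418,-235,70)),proj("side",np.array(env.state()["ee_pos"])-[0,0,151.7]))
E
```

```text
time_s: 27.52
ee_pos: [393.5, 288.6, 238.6]
ee_rot: [179.6, -0.1, 175.2]
force: [0.9, -0.8, -0.8]
gripper_width: 23.7
time_s: 27.78
ee_pos: [392.6, 288.0, 236.3]
ee_rot: [179.7, -0.3, 175.2]
force: [0.9, 0.3, -0.6]
gripper_width: 23.5
time_s: 28.45
ee_pos: [392.7, 288.1, 336.9]
ee_rot: [179.8, -0.3, 175.2]
force: [-0.5, -0.0, -0.9]
gripper_width: 23.3
time_s: 29.08
ee_pos: [415.2, 74.2, 336.4]
ee_rot: [179.7, -0.3, 175.2]
force: [0.7, -0.7, -0.6]
gripper_width: 23.4
time_s: 29.7
ee_pos: [422.6, -163.7, 336.2]
ee_rot: [179.7, -0.3, 175.1]
force: [0.5, 0.3, -0.5]
gripper_width: 23.6
time_s: 30.2
ee_pos: [422.8, -221.7, 336.5]
ee_rot: [179.6, -0.3, 175.2]
force: [-0.5, -0.2, -0.1]
gripper_width: 22.9
[ 6.76064200e-03 -5.94096657e-01 -7.09947633e+00]
[343.10084322 193.8541567 ] [343.37116542 165.20431699]
```

View pics/c4.png

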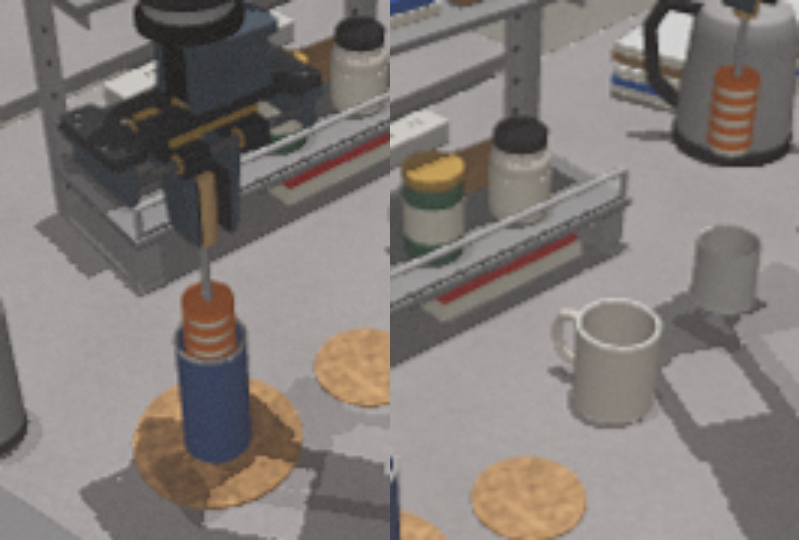

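Half the bristles were out at the top of the stroke, and the stand rim is at (343,195) as predicted. Putting the brush back.

```bash
python3 -m jog '0 0 0 -0.08 -0.3 0 0; 0 0 0 -0.08 -0.59 -0.8 0; 0 0 0 -0.08 -0.59 -1.6 0; 0 0 0 -0.08 -0.59 -2.6 0; 0 0 0 -0.08 -0.59 -3.4 0'
python3 -m jog '0 0 0 0 0 -0.7 0; 0 0 0 0 0 -1.4 0; 0 0 0 0 0 -2.1 0; 0 0 0 0 0 -2.8 0; 0 0 0 0 0 -3.3 0'
python3 - <<'E'
from h import *
print((np.array([421,-236,158])-env.state()["ee_pos"])/25)
E
```

```text
time_s: 30.88
ee_pos: [420.7, -236.1, 251.2]
ee_rot: [179.7, -0.2, 175.2]
force: [0.4, -0.1, -0.4]
gripper_width: 23.6
time_s: 31.5
ee_pos: [420.8, -236.2, 168.9]
ee_rot: [179.7, -0.2, 175.2]
force: [-0.5, 0.3, -1.5]
gripper_width: 23.8
[ 0.00840317  0.00761596 -0.43554893]
```

```bash
python3 -m jog '0 0 0 0 0 -0.15 0; 0 0 0 0 0 -0.28 0; 0 0 0 0 0 -0.36 0; 0 0 0 0 0 -0.4 0'; python3 -m jog '0 0 0 0 0 -0.03 0; 0 0 0 0 0 -0.05 0; 0 0 0 0 0 -0.05 0'
```

```text
time_s: 32.0
ee_pos: [421.1, -236.6, 159.7]
ee_rot: [179.7, -0.2, 175.2]
force: [0.5, 0.2, -0.4]
gripper_width: 23.5
time_s: 32.38
ee_pos: [420.9, -236.6, 158.3]
ee_rot: [179.7, -0.2, 175.2]
force: [-1.2, -0.2, -0.7]
gripper_width: 23.3
```

```bash
python3 -m jog '0 0 0 0 0 -0.03 0; 0 0 0 0 0 -0.05 0; 0 0 0 0 0 -0.05 0';python3 -m jog '0 0 0 0 0 0 0.35; 0 0 0 0 0 0 0.5; 0 0 0 0 0 0 1; 0 0 0 0 0 0 1; 0 0 0 0 0 0 1'
python3 -m jog '0 0 0 0 0 0 1; 0 0 0 0 0 0.8 1; 0 0 0 0 0 2 1; 0 0 0 0 0 3.5 1; 0 0 0 0 0 5 1'
python3 -m jog '0 0 0 -0.5 -1 0.8 1; 0 0 0 -1.5 -2.5 1 1; 0 0 0 -3 -4 1 1; 0 0 0 -4 -6 1 1; 0 0 0 -5 -8 1 1'
python3 - <<'E'
from h import *
out=[]
for c,(y0,y1,x0,x1) in dict(top=(120,280,100,400),side=(85,330,110,370)).items():
    im=grab_frame(c);a=im[y0:y1,x0:x1,::-1];out.append(cv2.resize(a,(400,int(a.shape[0]*400/a.shape[1])),interpolation=2))
    for q in["jar_center","tin_center","mug","flask","brush_grip"]:print(c,q,[np.round(d["box"]).tolist() for d in spotter.look_for(q,c)[:1]])
h=max(o.shape[0] for o in out);cv2.imwrite("pics/c5.png",np.hstack([cv2.copyMakeBorder(o,0,h-o.shape[0],0,0,0) for o in out]))
E
```

```text
time_s: 32.75
ee_pos: [421.2, -236.7, 157.7]
ee_rot: [179.7, -0.2, 175.2]
force: [-0.2, 1.2, 5.5]
gripper_width: 23.2
time_s: 33.38
ee_pos: [420.9, -236.5, 156.9]
ee_rot: [179.7, -0.2, 175.2]
force: [0.2, -0.2, -0.4]
gripper_width: 68.5
time_s: 34.0
ee_pos: [420.8, -236.5, 283.1]
ee_rot: [179.7, -0.2, 175.2]
force: [0.1, 0.3, -0.2]
gripper_width: 91.3
time_s: 34.62
ee_pos: [294.9, -437.8, 307.3]
ee_rot: [179.7, -0.2, 175.2]
force: [0.8, -0.4, 0.0]
gripper_width: 91.1
top jar_center [[314.0, 152.0, 27.0, 23.0]]
top tin_center []
top mug [[278.0, 217.0, 29.0, 39.0]]
top flask [[115.0, 170.0, 45.0, 35.0]]
top brush_grip [[356.0, 220.0, 26.0, 16.0]]
side jar_center [[273.0, 153.0, 17.0, 34.0]]
side tin_center [[242.0, 164.0, 24.0, 35.0]]
side mug [[290.0, 209.0, 34.0, 36.0]]
side flask [[130.0, 231.0, 39.0, 75.0]]
side brush_grip [[334.0, 158.0, 16.0, 41.0]]
```

View pics/c5.png

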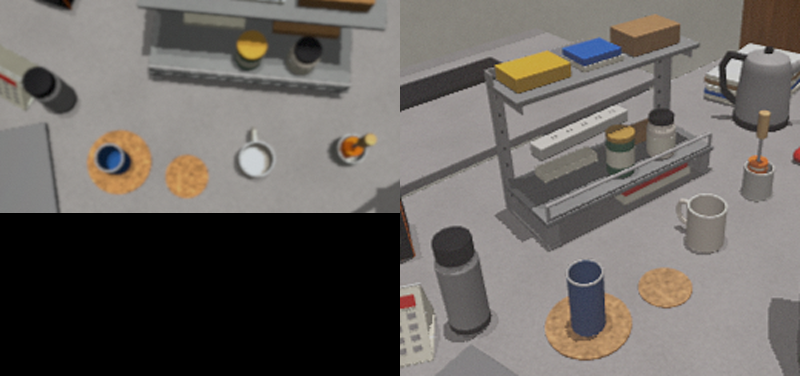

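All as asked: the canister is upright in the middle of the large mat, the brush is standing in its stand, and jar, tin, mug and flask are where they were.

```bash
python3 -c "
from workcell import env
print(env.job_done(), env.state()['time_s'])"
```

```text
the job is handed in; nothing more can be done
the job is handed in; nothing more can be done
```

The job is done and handed in, with the last move ending at about 34.6 s on the clock. The canister stands upright on the larger cork mat and the brush is back in its white stand.

- **Canister:** I lifted it over the front rail with its underside about 45 mm above the rail top, and felt no rail contact in the wrist force. It stands within a few millimetres of the mat's centre, well inside the edge.
- **Brushing:** I took the brush to the bottom twice, feeling contact at about 13 N and 10 N. Each time it came up to about half the bristles out. The second raise was confirmed in the side picture; the first only by arm height, which was the same.
- **First approach abandoned:** I backed out of the first slanted approach to the canister because the last joint reached its range limit. I turned the hand half round and came in at a less slanted angle.
- **Last checks:** The final pictures show both as asked and the gripper clear. The jar, mug and flask were found within about 3 px of where they started. The tin was not detected in the last top picture. It was in the side picture at its old place, and I could see it in both.

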